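# Lay a standing box section down in its marking-out cradle

## Task

With the fingertips only, tip the red box-section tube over away from the yellow end stop, easing it down gently all the way so that it never drops, until it lies on its broad side in the blue cradle. Then push it lightly along the cradle until its foot end is flush against the yellow stop, and move clear. Do not pinch, lift or carry the tube, and leave the tin, the pipe offcut and the bolt where they are.

Things in the scene. Friction and masses are not known exactly. Their poses are not given: they have to be found in the camera images.
- cradle: Blue cradle, fixed. Origin under its middle, at bench height; y runs along it away from the yellow stop, z up. Flat black seat 45 mm above the bench, x -31..31, y -60..60 mm. Side rails at x 32..42 mm either side, 56 mm above the bench. Stop: upright yellow plate 84 mm wide, 14 mm thick behind y = -60 mm, top 80 mm above the bench. The +y end is open.
- stop_face (a point): Middle of the lower edge of the stop's inner face, at seat height: cradle (0, -60, 45) mm. Axes as the cradle's.
- seat_edge (a point): Middle of the seat's open end: cradle (0, +60, 45) mm. Axes as the cradle's. Beyond it there is only the bench, 45 mm lower.
- tube: Red steel box-section tube, loose, 50 (x) by 25 (y) by 150 mm long (z), open ends, 2.5 mm wall, 0.25 to 0.5 kg, uniform. Origin at the centre of its foot end. Starts upright on the seat, its y within 3 degrees of the cradle's y, 4 to 16 mm in front of the stop. It tips about the lower edge of its +y face (balance at 9.5 degrees) to lie on that face, z along the cradle's y.
- tube_center (a point): Centre of the tube, half-way along. Axes as the tube's. Lying on the seat it is 57.5 mm above the bench.
- tube_foot (a point): Centre of the tube's foot end (its lower end at the start).
- tube_head (a point): Centre of the tube's head end (upper at the start, 195 mm above the bench). Once the tube lies down, the head overhangs the seat's open end by 30 mm or more.
- tube_heel (a point): Middle of the lower edge of the tube's +y face, about which it tips; it stays at seat height.
- tin: Bystander: open tin with nuts, 70 mm across, 58 mm high; origin centre of its underside.
- pipe: Bystander: dark round pipe offcut standing on end, 42 mm across, 60 mm high; origin centre of its underside.
- bolt: Bystander: lying hex bolt, 22 x 58 x 20 mm; origin centre of its underside.

How it is judged (in metres and radians):
At the end, for the whole second after the job is handed in: The tube lies at rest flat on the seat on its broad side between the rails (within 4 degrees of level, within 6 degrees of the cradle's line), head away from the stop, its foot end within 6 mm of the stop's face (angle between tube's own z axis and vertical between 1.5 and 1.64 rad and y of tube_foot in the frame of cradle below -0.054 m and y of tube_head in the frame of cradle above 0.07 m and angle between the z axis of tube and the y axis of cradle, either way round below 0.1 rad and z of tube_center in the frame of cradle between 0.053 and 0.062 m and x of tube_center in the frame of cradle between -0.012 and 0.012 m and linear speed of tube below 0.02 m/s and angular speed of tube below 0.1 rad/s); the robot touches nothing.
It fails at once if the tube dropped or was knocked over: it turned faster than 5 rad/s (as from a fall of the head of some 19 mm) (angular speed of tube above 5 rad/s).
It fails at once if the tube was lifted: the edge it tips about rose more than 15 mm off the seat (height (world z) of tube_heel above 0.06 m).
It fails at once if the tube was pinched or pressed hard: more than 25 N between the fingers and the tube while its foot is over 4 mm from the stop, or more than 100 N at the stop (contact force between the fingers and tube above 100 N or (contact force between the fingers and tube above 25 N and y of tube_foot in the frame of cradle above -0.056 m)).
It fails at once if the tin, the pipe offcut or the bolt was disturbed: moved more than 30 mm (distance of any of tin, pipe, bolt from where it was at the start of the episode above 0.03 m).
It also fails if it takes over 69 s, if anything falls off the work surface, if the arm or the gripper's body presses on something with over 40 N, if the wrist force passes 120 N, or if a joint passes its speed limit or range.

## Robot

A 6-joint arm with a two-finger parallel gripper is mounted at the origin on the work surface; the furniture and walls round the work are solid. World frame = base frame: x ahead of the robot, y to its left, z up, the work surface at z = 0. Lengths are in m, angles in degrees, forces in N, time in s.
With the tool pointing down it reaches from about 0.25 to 0.775 m from the base axis. Payload 8.9 kg.
Tool frame: the origin (TCP) lies at the very end of the fingers, on their centre line; the grasp point (between the pads) lies 19 mm behind it; z points along the fingers, y is the line along which they close (so a half turn about z gives the same grasp; the last joint's range is limited). The gripper opens to 85 mm and grips with 20 to 120 N. Pads are 22 mm wide; open, the fingers measure 114 mm over their backs; the gripper's body (76 mm by 85 mm) begins 54 mm behind the grasp point. The pads swing forward as they close: fully open they stand 13 mm farther back than shut.
Start: joints at [-82.695, 16.656, -8.789, 64.555, 0, 82.019], TCP at [0.138, -0.506, 0.204] pointing down, gripper open.
Joint ranges: [-144.48, 144.48], [-52.06, 99.96], [-74.48, 78.29], [-112.23, 115.85], [-86.99, 84.42], [-180, 180]. Speed limits (degrees/s): [127.2, 127.2, 159.86, 180, 180, 180].

## Interface

Orientations are given as a 3x3 rotation matrix whose columns are the frame's x, y, z axes.
In Python, from bench import arm, viewer, ticket, cut_out, mark_of gives the robot as it stands.
- The arm moves only by the tool carry_out, never from a script. Its argument "rows" is a list of rows, each an object of numbers: "tx", "ty", "tz": the shift along the tool's x, y, z in mm; "rx", "ry", "rz": the turn, a rotation vector about the tool's x, y, z in rad; "gripper": the closure, from 0 (fully open) to 1 (shut). A call has exactly 8 rows; each row shifts and turns the commanded pose from where the row before left it, along the tool's axes as they then stand; what a row does not reach is not made up. A row lasts 1/8 s, in which the tool goes at most 62.5 mm and 10.7 degrees, less where a joint would pass 70% of its speed; a pose out of reach is approached as far as the arm can. A call is refused whole if a number of a shift passes 62.5 or a number of a turn 0.188, either way. A call with a gripper value outside its range is refused whole. The fingers move at their own pace and stop on an object; "newtons" is the grip in N (left out, the last holds). Time passes only in rows, so rows that do not move let the fingers close, or fill a call up. It gives the time, the measured TCP pose, the force, the opening and the grip force at its end, in the units of the state.
- arm.get_state(): the state, without advancing time (a new reading comes with each control period).
- viewer.camera(name): name is "scene" or "top" or "wrist"; returns a dict with "img" (420x560x3 uint8, red, green, blue), "z_map" (420x560 float32, m along the optical axis (not along the pixel's ray), 0 where there is no reading), "intrinsics" (3x3 intrinsics, pixels), "extrinsics" (4x4, takes a point from world to camera coordinates); the wrist camera has in their place "hand_eye" (4x4, takes a point from camera to tool coordinates, whose origin is the TCP and whose axes are the flange's). Camera axes: x right, y down, z forward; pixel columns grow to the right and rows downward; lengths in m; the calibration is good to about 2 mm. A picture is of the moment at which its call begins: read the wrist's pose just before it.
- ticket.sign_off(): hands the job in; it is judged then, once.
Trained networks look in a picture, given as the dict that the camera call returned (one of the last four; its "shot" number tells which), for a name from the list of things; names that differ only in an ending like _2 or _b are one class to them, and where a whole thing is asked for, a point or a joint stands for the part that bears it (a point fixed in the world has none). Each returns a list of dicts, best first, with "score" (0 to 1); they miss things now and then, are a little off and sometimes report something else, mostly with a low value. They report only what shows in the picture. A call takes as long as a camera call.
- cut_out(name, picture): "region" (420x560 bool, what is visible of it) and "box" ([centre column, centre row, width, height] in pixels, round what is visible of it).
- mark_of(name, picture): "centre" ([row, column] in pixels: a listed point, or the origin of a listed thing).
The state is a dict: "clock": time; "joint_pos": joint angles; "dq": joint speeds; "joint_efforts": joint torques, N m; "tcp_pos": TCP position; "orientation": TCP orientation; "contact_force": force on the tool from outside, world axes, zero at the start; "moment": the same for the moment, N m; "grip_width": opening from 0.0 (shut) to 1.0 (fully open); "grasp_force": force on a finger pad.
Only numpy, scipy, OpenCV 4.12 (cv2) and the standard library are available. Lean on these libraries where they do the work, as an engineer would, in place of code of your own. Each camera call takes 0.05 s, during which the arm holds its last target. There are 200 camera calls.

## Working session

There is one attempt and no reset: what is moved stays moved. The work goes in short steps, Python scripts to look and compute and a tool call to move; the robot and the scene stay as the last step left them, time stands still between calls to the robot, and variables do not carry over. Pictures are saved under pics/ and viewed, at most 10 in all, crops included, and the job is handed in when it is done.

Besides the shell and the picture viewer there is one more tool, called after "Emit:" as name(argument=value, ...) on one line, values as JSON. carry_out: Moves the arm, as the interface text tells. Its arguments: {"type":"object","properties":{"rows":{"type":"array","items":{"type":"object","properties":{"tx":{"type":"number"},"ty":{"type":"number"},"tz":{"type":"number"},"rx":{"type":"number"},"ry":{"type":"number"},"rz":{"type":"number"},"gripper":{"type":"number"}}}},"newtons":{"type":"number"}},"required":["rows"]}

```bash
mkdir -p pics; cat > h.py <<'E'
import numpy as np, cv2
from bench import arm, viewer, ticket, cut_out, mark_of
def pts(p, region):
    K=np.array(p["intrinsics"]); z=p["z_map"]; m=region&(z>0)
    r,c=np.nonzero(m); d=z[m]
    P=np.c_[(c-K[0,2])/K[0,0]*d,(r-K[1,2])/K[1,1]*d,d,np.ones(len(d))]
    return (np.linalg.inv(np.array(p["extrinsics"]))@P.T).T[:,:3]
def save(p,n): cv2.imwrite("pics/"+n,p["img"][:,:,::-1])
E
python3 - <<'E'
from h import *
np.set_printoptions(precision=4,suppress=True)
s=arm.get_state(); print(s)
for v in("scene","top"):
    p=viewer.camera(v); save(p,v+".png")
    for n in("cradle","tube","tin","pipe","bolt"):
        c=cut_out(n,p)
        if c:
            P=pts(p,c[0]["region"]); print(v,n,c[0]["score"],c[0]["box"],np.percentile(P,[2,50,98],axis=0).tolist())
            if v=="top" and n=="tube":
                T=P[P[:,2]>.185]; print("top face",len(T),cv2.minAreaRect(T[:,:2].astype(np.float32)*1000))
    for n in("stop_face","seat_edge","tube_head","tube_foot"):
        m=mark_of(n,p); print(v,n,m[:1])
E
```

```text
{'clock': 0.0, 'joint_pos': array([-82.6958,  16.6886,  -8.8292,  64.554 ,   0.0011,  82.0186]), 'dq': array([-0.0231,  0.0242,  0.038 , -0.0252, -0.0466,  0.0107]), 'joint_efforts': array([ -0.    , -53.7145,  33.1363,   0.0161,  -0.0002,  -0.    ]), 'tcp_pos': array([ 0.1384, -0.506 ,  0.2032]), 'orientation': array([[ 0.9646,  0.2636, -0.0001],
       [ 0.2636, -0.9646,  0.0012],
       [ 0.0002, -0.0012, -1.    ]]), 'contact_force': array([0.8147, 0.1086, 0.0811]), 'moment': array([ 0.0274, -0.0195,  0.0008]), 'grasp_force': 0.0, 'grip_width': 0.9980886599331622}
scene cradle 0.64 [256.8, 244.1, 91.9, 78.0] [[0.45445807694808965, 0.1210699012407193, 0.004096341133394299], [0.479514730422756, 0.20335741078139574, 0.0447396004936772], [0.5481329847481762, 0.25605959295025904, 0.07986508294314328]]
scene tube 0.76 [264.0, 194.2, 28.8, 80.4] [[0.4852943617621581, 0.14839993417923136, 0.05009230635580508], [0.5000772038383371, 0.1716855580610938, 0.13684587228932887], [0.5346550913460344, 0.17547550156363192, 0.19547108718793674]]
scene tin 0.81 [266.9, 298.5, 45.5, 57.8] [[0.34962228
[... 1449 characters left out ...]
tin 0.81 [250.7, 250.2, 31.9, 29.3] [[0.3518343928140716, 0.22334165066122647, -0.0017229892703407711], [0.3837422794063759, 0.2557885140628243, 0.0035610947224125056], [0.415289039037822, 0.2883602776525781, 0.05675834030628007]]
top pipe 0.52 [304.4, 236.8, 20.1, 18.0] [[0.39178959808325275, 0.10445279148146175, -0.0017355638788674722], [0.4162334993691834, 0.12456858163886556, 0.04533782123808444], [0.4322694605311154, 0.14601622165991582, 0.062480875384076186]]
top stop_face [{'centre': [194.3, 299.9], 'score': 0.75}]
top seat_edge [{'centre': [196.5, 249.1], 'score': 0.9}]
top tube_head [{'centre': [179.0, 294.2], 'score': 0.68}]
top tube_foot [{'centre': [193.0, 288.1], 'score': 0.84}]
```

View pics/scene.png

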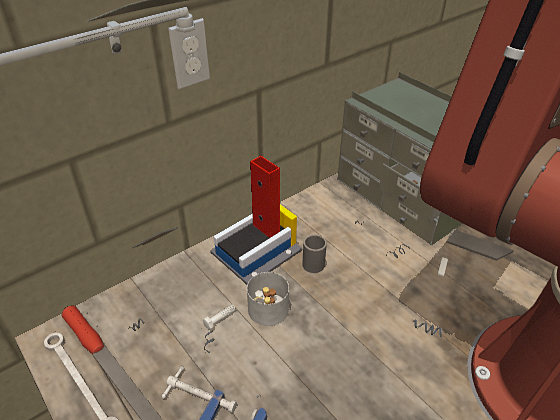

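View pics/top.png

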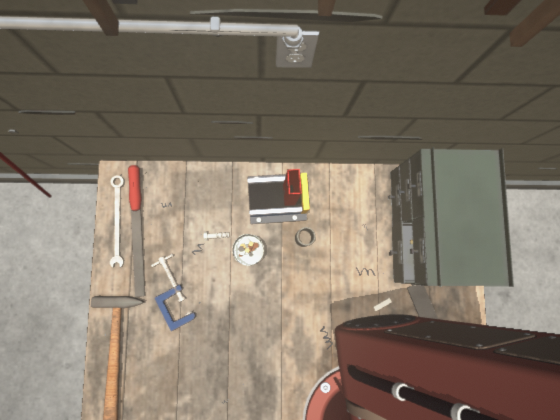

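```bash
python3 - <<'E'
from h import *
np.set_printoptions(precision=4,suppress=True)
p=viewer.camera("top")
A=pts(p,np.ones((420,560),bool))
def box(m): print(m.sum(),cv2.minAreaRect(A[m][:,:2].astype(np.float32)*1000))
near=(abs(A[:,0]-.505)<.09)&(abs(A[:,1]-.19)<.11)
box(near&(A[:,2]>.073)&(A[:,2]<.086)&(A[:,1]<.16))
m=near&(A[:,2]>.035)&(A[:,2]<.062);box(m)
box(near&(A[:,2]>.19))
m=near&(abs(A[:,2]-.045)<.004);box(m)
# point at marks
K=np.array(p["intrinsics"]);E=np.linalg.inv(np.array(p["extrinsics"]))
for n,h in(("stop_face",.045),("seat_edge",.045),("tube_head",.195),("tube_foot",.045)):
    r,c=mark_of(n,p)[0]["centre"]; d=E[:3,:3]@np.array([(c-K[0,2])/K[0,0],(r-K[1,2])/K[1,1],1]); o=E[:3,3]
    print(n,o+d*(h-o[2])/d[2])
print("cams",E[:3,3])
E
```

```text
253 ((511.2013244628906, 140.61814880371094), (82.4593505859375, 40.26664733886719), 1.679315447807312)
1605 ((482.96685791015625, 185.3109130859375), (135.5380096435547, 157.60902404785156), 0.027388736605644226)
216 ((539.3067626953125, 165.31277465820312), (111.91508483886719, 24.957550048828125), 4.616515159606934)
1058 ((478.7184143066406, 183.7711944580078), (122.17475891113281, 140.75564575195312), 3.5993120670318604)
stop_face [0.5079 0.1331 0.045 ]
seat_edge [0.4957 0.257  0.045 ]
tube_head [0.5131 0.1606 0.195 ]
tube_foot [0.5175 0.1633 0.045 ]
cams [0.3404 0.2281 0.9904]
```

The scene shows the red tube at about (265,195) px standing near the yellow stop on the right, with the cradle's open end to the left. The pipe is at (315,255), the tin at (268,298) and the bolt at (220,316). The green cabinet lies between the arm and the cradle: top view columns 390–510, rows 150–285.

```bash
python3 - <<'E'
from h import *
np.set_printoptions(precision=3,suppress=True)
p=viewer.camera("top"); q=viewer.camera("scene")
A=pts(p,np.ones((420,560),bool)); B=pts(q,np.ones((420,560),bool))
m=np.zeros((420,560),bool); m[145:292,385:512]=1
C=pts(p,m); C=C[C[:,2]>.02]; print("cab",np.percentile(C,[1,50,99],axis=0))
for n,X in(("top",A),("scene",B)):
    near=(abs(X[:,0]-.5)<.1)&(abs(X[:,1]-.19)<.1)
    w=X[near&(X[:,2]>.052)&(X[:,2]<.060)]
    for lo,hi in((.44,.50),(.50,.57)):
        k=w[(w[:,0]>lo)&(w[:,0]<hi)&(w[:,1]>.16)]
        if len(k)>10: print(n,"rail",len(k),k.mean(0),cv2.fitLine(k[:,:2].astype(np.float32),cv2.DIST_HUBER,0,.01,.01).ravel(),k.min(0),k.max(0))
    t=X[near&(X[:,2]>.077)&(X[:,2]<.083)&(X[:,1]<.142)]
    if len(t)>8: print(n,"stop",cv2.minAreaRect(t[:,:2].astype(np.float32)*1000))
    # what lies beyond the open end, and wall
    s=X[(abs(X[:,0]-.49)<.12)&(X[:,1]>.27)&(X[:,1]<.55)]; print("beyond zmax",s[:,2].max())
    wl=X[(X[:,2]>.1)&(X[:,2]<.4)&(abs(X[:,1]-.2)<.3)&(X[:,0]>.56)]
    if len(wl): print("wall x",np.percentile(wl[:,0],[1,50]))
E
```

```text
cab [[ 0.311 -0.249  0.039]
 [ 0.437 -0.145  0.2  ]
 [ 0.575 -0.068  0.214]]
top rail 184 [0.469 0.206 0.056] [ 0.082 -0.997  0.47   0.195] [0.461 0.16  0.052] [0.499 0.251 0.06 ]
top rail 165 [0.541 0.215 0.056] [ 0.075 -0.997  0.542  0.214] [0.501 0.161 0.052] [0.55  0.257 0.06 ]
top stop ((511.6456298828125, 129.03713989257812), (82.79466247558594, 14.216817855834961), 4.575744152069092)
beyond zmax 0.6190215167035198
wall x [0.689 0.718]
scene rail 291 [0.472 0.203 0.056] [ 0.135 -0.991  0.472  0.199] [0.462 0.16  0.052] [0.5   0.253 0.06 ]
scene rail 274 [0.539 0.207 0.056] [ 0.027 -1.     0.543  0.207] [0.5   0.164 0.052] [0.553 0.257 0.06 ]
scene stop ((495.35943603515625, 125.82498168945312), (15.52700138092041, 47.315914154052734), 88.48738098144531)
beyond zmax 0.0602955996956831
wall x [0.693 0.721]
```

Emit:
carry_out(newtons=20, rows=[{"tz":-60,"gripper":0.45},{"tz":-60,"rz":0.09},{"rz":0.098,"tx":10,"ty":-15},{"tx":30,"ty":-45},{"tx":30,"ty":-45},{"tx":30,"ty":-45},{"tx":30,"ty":-45},{"tx":30,"ty":-45}])

```text
invalid input at $.rows[0]: expected keys tx, ty, tz, rx, ry, rz, gripper
```

Emit:
carry_out(rows=[{"tx":30,"ty":-45},{"tx":30,"ty":-45},{"tx":30,"ty":-45},{"tx":30,"ty":-45},{"tx":30,"ty":-45},{"tx":30,"ty":-45},{"tx":30,"ty":-45},{}])

```text
invalid input at $.rows[0]: expected keys tx, ty, tz, rx, ry, rz, gripper
```

```bash
cat >> h.py <<'E'
O=np.array([.506,.196,0]); a=np.radians(4.5)
C=np.array([[np.cos(a),-np.sin(a),0],[np.sin(a),np.cos(a),0],[0,0,1]])  # cradle axes
def tool():
    s=arm.get_state(); R=C.T@np.array(s["orientation"]); t=C.T@(np.array(s["tcp_pos"])-O)
    return s,R,t
def rep():
    s,R,t=tool(); print("t",round(s["clock"],2),"tcp cradle mm",(t*1000).round(1),"F",(C.T@s["contact_force"]).round(1),"grip",round(s["grip_width"],3),s["grasp_force"]); print(R.round(3).tolist())
    print("tilt",np.degrees(np.arctan2(-R[1,2],-R[2,2])).round(2)); return s,R,t
E
python3 - <<'E'
from h import *
rep()
E
```

```text
t 1.35 tcp cradle mm [-421.6 -671.4  203.8] F [0.3 0.1 0.5] grip 0.997 0.0
[[0.982, 0.187, 0.0], [0.187, -0.982, -0.0], [0.0, 0.0, -1.0]]
tilt 0.0
```

All keys are needed in every row.

Emit:
carry_out(newtons=20, rows=[{"tx":0,"ty":0,"tz":-60,"rx":0,"ry":0,"rz":0,"gripper":0.45},{"tx":0,"ty":0,"tz":-60,"rx":0,"ry":0,"rz":0.09,"gripper":0.45},{"tx":10,"ty":-15,"tz":0,"rx":0,"ry":0,"rz":0.098,"gripper":0.45},{"tx":30,"ty":-45,"tz":0,"rx":0,"ry":0,"rz":0,"gripper":0.45},{"tx":30,"ty":-45,"tz":0,"rx":0,"ry":0,"rz":0,"gripper":0.45},{"tx":30,"ty":-45,"tz":0,"rx":0,"ry":0,"rz":0,"gripper":0.45},{"tx":30,"ty":-45,"tz":0,"rx":0,"ry":0,"rz":0,"gripper":0.45},{"tx":30,"ty":-45,"tz":0,"rx":0,"ry":0,"rz":0,"gripper":0.45}])

```text
clock: 2.35
tcp_pos: [0.278, -0.2523, 0.324]
orientation: [[0.997, 0.078, 0.001], [0.078, -0.997, -0.0], [0.001, 0.001, -1.0]]
contact_force: [1.0, -1.0, -0.1]
grip_width: 0.549
grasp_force: 0.0
```

Emit:
carry_out(rows=[{"tx":30,"ty":-45,"tz":0,"rx":0,"ry":0,"rz":0,"gripper":0.45},{"tx":30,"ty":-45,"tz":0,"rx":0,"ry":0,"rz":0,"gripper":0.45},{"tx":30,"ty":-45,"tz":0,"rx":0,"ry":0,"rz":0,"gripper":0.45},{"tx":30,"ty":-45,"tz":0,"rx":0,"ry":0,"rz":0,"gripper":0.45},{"tx":30,"ty":-45,"tz":0,"rx":0,"ry":0,"rz":0,"gripper":0.45},{"tx":30,"ty":-45,"tz":0,"rx":0,"ry":0,"rz":0,"gripper":0.45},{"tx":30,"ty":-45,"tz":0,"rx":0,"ry":0,"rz":0,"gripper":0.45},{"tx":0,"ty":0,"tz":0,"rx":0,"ry":0,"rz":0,"gripper":0.45}])

```text
clock: 3.35
tcp_pos: [0.4628, 0.0796, 0.3232]
orientation: [[0.997, 0.083, -0.001], [0.083, -0.997, 0.001], [-0.0, -0.001, -1.0]]
contact_force: [-0.4, -1.5, 0.6]
grip_width: 0.549
grasp_force: 0.0
```

```bash
python3 - <<'E'
from h import *
rep()
p=viewer.camera("wrist"); save(p,"w1.png"); print(p["hand_eye"].round(3).tolist())
E
```

```text
t 3.35 tcp cradle mm [ -52.2 -112.7  323.2] F [-0.5 -1.5  0.6] grip 0.549 0.0
[[1.0, 0.005, -0.0], [0.005, -1.0, 0.001], [-0.0, -0.001, -1.0]]
tilt -0.03
[[-0.001, -0.955, -0.298, 0.077], [1.0, -0.001, -0.0, 0.001], [-0.0, -0.298, 0.955, -0.171], [0.0, 0.0, 0.0, 1.0]]
```

Emit:
carry_out(rows=[{"tx":17,"ty":-27,"tz":0,"rx":0,"ry":0,"rz":-0.005,"gripper":0.45},{"tx":17,"ty":-27,"tz":0,"rx":0,"ry":0,"rz":0,"gripper":0.45},{"tx":18,"ty":-26,"tz":0,"rx":0,"ry":0,"rz":0,"gripper":0.45},{"tx":0,"ty":0,"tz":25,"rx":0,"ry":0,"rz":0,"gripper":0.45},{"tx":0,"ty":0,"tz":25,"rx":0,"ry":0,"rz":0,"gripper":0.45},{"tx":0,"ty":0,"tz":20,"rx":0,"ry":0,"rz":0,"gripper":0.45},{"tx":0,"ty":0,"tz":15,"rx":0,"ry":0,"rz":0,"gripper":0.45},{"tx":0,"ty":0,"tz":0,"rx":0,"ry":0,"rz":0,"gripper":0.45}])

```text
clock: 4.4
tcp_pos: [0.5084, 0.1395, 0.2385]
orientation: [[0.993, 0.116, -0.004], [0.116, -0.993, 0.019], [-0.002, -0.02, -1.0]]
contact_force: [-0.2, -0.1, -0.1]
grip_width: 0.546
grasp_force: 0.0
```

```bash
python3 - <<'E'
from h import *
s,R,t=rep()
p=viewer.camera("wrist"); save(p,"w2.png")
c=cut_out("tube",p); print(len(c))
if c:
    K=np.array(p["intrinsics"]);z=p["z_map"];m=c[0]["region"]&(z>0);r,q=np.nonzero(m);d=z[m]
    P=np.c_[(q-K[0,2])/K[0,0]*d,(r-K[1,2])/K[1,1]*d,d,np.ones(len(d))]@np.array(p["hand_eye"]).T
    W=P[:,:3]@R.T+t; print(W.min(0),W.max(0))
    T=W[abs(W[:,2]-.195)<.006]; print(len(T),cv2.minAreaRect(T[:,:2].astype(np.float32)*1000))
E
```

```text
t 4.4 tcp cradle mm [ -2.  -56.5 238.5] F [-0.2 -0.1 -0.1] grip 0.546 0.0
[[0.999, 0.038, -0.002], [0.038, -0.999, 0.02], [-0.002, -0.02, -1.0]]
tilt -1.12
1
[-0.10949088 -0.04737704 -0.00118696] [0.02805124 0.01194386 0.19786818]
958 ((2.5207290649414062, -34.47970962524414), (24.6180362701416, 50.78308868408203), 89.59373474121094)
```

View pics/w2.png

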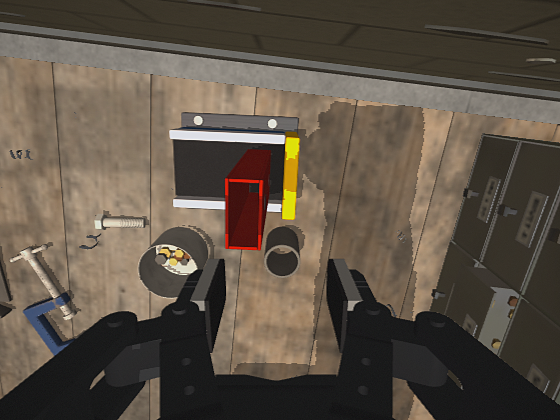

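The wrist view shows the tube's open head at about (245,212) px, left of centre between the fingers, with pipe and tin well clear. The arm fell short in y, so I check its joints.

```bash
python3 - <<'E'
from h import *
s,R,t=rep(); print(np.round(s["joint_pos"],1), np.round(s["dq"],2))
E
```

```text
t 4.5 tcp cradle mm [ -1.1 -56.1 239.7] F [-0.5  0.2  0.4] grip 0.547 0.0
[[0.999, 0.038, -0.0], [0.038, -0.999, 0.02], [0.001, -0.02, -1.0]]
tilt -1.14
[  6.7  15.9  -4.4  69.7   1.1 180. ] [ 0.25 -0.15  0.67  0.02 -0.01  0.03]
```

Joint 6 sits at its limit (180°). I'll use the equivalent grasp a half turn the other way.

Emit:
carry_out(rows=[{"tx":0,"ty":0,"tz":0,"rx":0,"ry":0,"rz":-0.186,"gripper":0.45},{"tx":0,"ty":0,"tz":0,"rx":0,"ry":0,"rz":-0.186,"gripper":0.45},{"tx":0,"ty":0,"tz":0,"rx":0,"ry":0,"rz":-0.186,"gripper":0.45},{"tx":0,"ty":0,"tz":0,"rx":0,"ry":0,"rz":-0.186,"gripper":0.45},{"tx":0,"ty":0,"tz":0,"rx":0,"ry":0,"rz":-0.186,"gripper":0.45},{"tx":0,"ty":0,"tz":0,"rx":0,"ry":0,"rz":-0.186,"gripper":0.45},{"tx":0,"ty":0,"tz":0,"rx":0,"ry":0,"rz":-0.186,"gripper":0.45},{"tx":0,"ty":0,"tz":0,"rx":0,"ry":0,"rz":-0.186,"gripper":0.45}])

```text
clock: 5.5
tcp_pos: [0.5097, 0.1403, 0.2401]
orientation: [[-0.04, 0.999, -0.001], [0.999, 0.04, 0.02], [0.02, -0.0, -1.0]]
contact_force: [-0.4, -0.0, 0.6]
grip_width: 0.55
grasp_force: 0.0
```

Emit:
carry_out(rows=[{"tx":0,"ty":0,"tz":0,"rx":0,"ry":0,"rz":-0.186,"gripper":0.45},{"tx":0,"ty":0,"tz":0,"rx":0,"ry":0,"rz":-0.186,"gripper":0.45},{"tx":0,"ty":0,"tz":0,"rx":0,"ry":0,"rz":-0.186,"gripper":0.45},{"tx":0,"ty":0,"tz":0,"rx":0,"ry":0,"rz":-0.186,"gripper":0.45},{"tx":0,"ty":0,"tz":0,"rx":0,"ry":0,"rz":-0.186,"gripper":0.45},{"tx":0,"ty":0,"tz":0,"rx":0,"ry":0,"rz":-0.186,"gripper":0.45},{"tx":0,"ty":0,"tz":0,"rx":0,"ry":0,"rz":-0.186,"gripper":0.45},{"tx":0,"ty":0,"tz":0,"rx":0,"ry":0,"rz":-0.186,"gripper":0.45}])

```text
clock: 6.5
tcp_pos: [0.5097, 0.1403, 0.2401]
orientation: [[-0.999, 0.042, -0.001], [0.042, 0.999, 0.02], [0.002, 0.02, -1.0]]
contact_force: [-0.3, -0.4, 0.2]
grip_width: 0.551
grasp_force: 0.0
```

```bash
python3 - <<'E'
from h import *
s,R,t=rep(); print(np.round(s["joint_pos"],1))
E
```

```text
t 6.5 tcp cradle mm [ -0.7 -55.8 240.1] F [-0.3 -0.4  0.2] grip 0.551 0.0
[[-0.993, 0.121, 0.001], [0.121, 0.993, 0.02], [0.002, 0.02, -1.0]]
tilt -1.14
[ 6.7 15.9 -4.4 69.7  1.1  9.1]
```

Emit:
carry_out(rows=[{"tx":0,"ty":0,"tz":0,"rx":0.02,"ry":0,"rz":-0.121,"gripper":0.45},{"tx":-2,"ty":11,"tz":0,"rx":0,"ry":0,"rz":0,"gripper":0.45},{"tx":0,"ty":10,"tz":0,"rx":0,"ry":0,"rz":0,"gripper":0.45},{"tx":0,"ty":0,"tz":10,"rx":0,"ry":0,"rz":0,"gripper":0.45},{"tx":0,"ty":0,"tz":15,"rx":0,"ry":0,"rz":0,"gripper":0.45},{"tx":0,"ty":0,"tz":8,"rx":0,"ry":0,"rz":0,"gripper":0.45},{"tx":0,"ty":0,"tz":0,"rx":0,"ry":0,"rz":0,"gripper":0.45},{"tx":0,"ty":0,"tz":0,"rx":0,"ry":0,"rz":0,"gripper":0.45}])

```text
clock: 7.5
tcp_pos: [0.5096, 0.1612, 0.2062]
orientation: [[-0.997, -0.072, -0.002], [-0.072, 0.997, -0.0], [0.002, -0.0, -1.0]]
contact_force: [-0.2, 0.5, 0.5]
grip_width: 0.55
grasp_force: 0.0
```

```bash
python3 - <<'E'
from h import *
s,R,t=rep()
p=viewer.camera("wrist"); save(p,"w3.png")
c=cut_out("tube",p); print(len(c))
if c:
    K=np.array(p["intrinsics"]);z=p["z_map"];m=c[0]["region"]&(z>0);r,q=np.nonzero(m);d=z[m]
    P=np.c_[(q-K[0,2])/K[0,0]*d,(r-K[1,2])/K[1,1]*d,d,np.ones(len(d))]@np.array(p["hand_eye"]).T
    W=P[:,:3]@R.T+t; T=W[abs(W[:,2]-.195)<.006]; print(len(T),cv2.minAreaRect(T[:,:2].astype(np.float32)*1000))
E
```

```text
t 7.5 tcp cradle mm [  0.9 -34.9 206.2] F [-0.1  0.5  0.5] grip 0.55 0.0
[[-1.0, 0.006, -0.002], [0.006, 1.0, -0.0], [0.002, -0.0, -1.0]]
tilt 0.01
1
1254 ((2.4657249450683594, -34.68265151977539), (24.97239875793457, 50.4835319519043), 89.48368835449219)
```

View pics/w3.png

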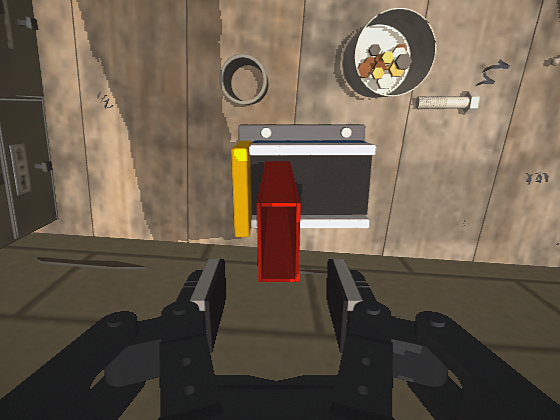

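The head is centred between the fingers: red rim at (278,243) px, pads at 205 and 345. Now descend and straddle, not pinching.

Emit:
carry_out(rows=[{"tx":-1,"ty":0,"tz":11,"rx":0,"ry":0,"rz":0,"gripper":0.45},{"tx":0,"ty":0,"tz":11,"rx":0,"ry":0,"rz":0,"gripper":0.45},{"tx":0,"ty":0,"tz":11,"rx":0,"ry":0,"rz":0,"gripper":0.45},{"tx":0,"ty":2,"tz":0,"rx":0,"ry":0,"rz":0,"gripper":0.45},{"tx":0,"ty":2,"tz":0,"rx":0,"ry":0,"rz":0,"gripper":0.45},{"tx":0,"ty":2,"tz":0,"rx":0,"ry":0,"rz":0,"gripper":0.45},{"tx":0,"ty":2,"tz":0,"rx":0,"ry":0,"rz":0,"gripper":0.45},{"tx":0,"ty":2,"tz":0,"rx":0,"ry":0,"rz":0,"gripper":0.45}])

```text
clock: 8.6
tcp_pos: [0.5098, 0.1716, 0.1732]
orientation: [[-0.997, -0.073, -0.002], [-0.073, 0.997, -0.0], [0.002, -0.0, -1.0]]
contact_force: [0.2, 0.2, -0.3]
grip_width: 0.551
grasp_force: 0.0
```

Emit:
carry_out(rows=[{"tx":0,"ty":2.6,"tz":0,"rx":0.02,"ry":0,"rz":0,"gripper":0.45},{"tx":0,"ty":2.6,"tz":0,"rx":0.02,"ry":0,"rz":0,"gripper":0.45},{"tx":0,"ty":2.6,"tz":0,"rx":0.02,"ry":0,"rz":0,"gripper":0.45},{"tx":0,"ty":2.6,"tz":0,"rx":0.02,"ry":0,"rz":0,"gripper":0.45},{"tx":0,"ty":2.6,"tz":0,"rx":0.02,"ry":0,"rz":0,"gripper":0.45},{"tx":0,"ty":1.5,"tz":0,"rx":0.01,"ry":0,"rz":0,"gripper":0.45},{"tx":0,"ty":1.5,"tz":0,"rx":0.01,"ry":0,"rz":0,"gripper":0.45},{"tx":0,"ty":0,"tz":0,"rx":0,"ry":0,"rz":0,"gripper":0.45}])

```text
clock: 9.6
tcp_pos: [0.5085, 0.1875, 0.1721]
orientation: [[-0.997, -0.073, 0.006], [-0.073, 0.99, -0.12], [0.002, -0.12, -0.993]]
contact_force: [0.7, 0.3, -0.8]
grip_width: 0.546
grasp_force: 0.0
```

```bash
cat >> h.py <<'E'
def tube(v="scene"):
    p=viewer.camera(v); c=cut_out("tube",p)
    if not c: print("no tube"); return p,None
    P=(pts(p,c[0]["region"])-O)@C*1000; print(v,c[0]["score"],"tube min",np.percentile(P,2,axis=0).round(),"max",np.percentile(P,98,axis=0).round()); return p,P
E
python3 - <<'E'
from h import *
rep(); p,P=tube(); save(p,"s2.png")
E
```

```text
t 9.6 tcp cradle mm [  1.8  -8.7 172.1] F [ 0.7  0.3 -0.8] grip 0.546 0.0
[[-1.0, 0.005, -0.003], [0.006, 0.993, -0.12], [0.002, -0.12, -0.993]]
tilt 6.89
scene 0.61 tube min [-23. -47.  49.] max [ 26. -22. 196.]
```

View pics/s2.png

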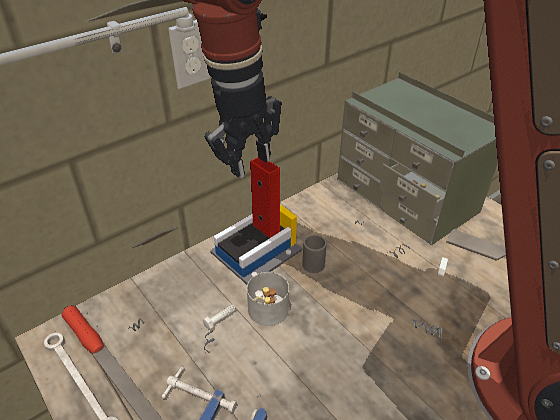

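```bash
python3 - <<'E'
from h import *
p=viewer.camera("wrist"); q=viewer.camera("scene")
a=cv2.resize(q["img"][120:250,200:330],(520,520),interpolation=cv2.INTER_CUBIC)
b=cv2.resize(p["img"],(280,210)); o=np.zeros((520,800,3),np.uint8); o[:,:520]=a; o[:210,520:]=b
cv2.imwrite("pics/c1.png",o[:,:,::-1])
E
```

```text
(no output)
```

View pics/c1.png

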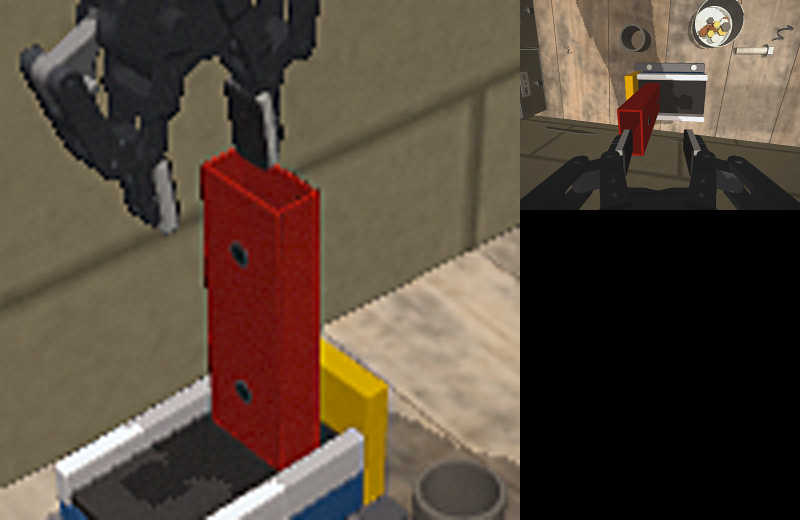

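The crop shows the tube still upright; a finger is seen behind its rim at (265,165). I locate the fingers themselves from the depth map.

```bash
python3 - <<'E'
from h import *
s,R,t=rep()
np.set_printoptions(suppress=True,linewidth=150)
for v in("scene","top"):
    p=viewer.camera(v)
    A=(pts(p,np.ones((420,560),bool))-O)@C
    red=(p["img"][:,:,0].astype(int)>p["img"][:,:,1].astype(int)+60)[p["z_map"]>0]
    m=(abs(A[:,0])<.1)&(abs(A[:,1])<.12)&(A[:,2]>.16)&(A[:,2]<.26)
    T=(A[m]-t)@R*1000   # tool frame
    f=T[~red[m]]; print(v,"non-red tool frame",len(f))
    for lo in range(-60,11,10):
        k=f[(f[:,2]>=lo)&(f[:,2]<lo+10)]
        for nm,sd in(("rear",k[k[:,1]<0]),("front",k[k[:,1]>0])):
            if len(sd)>2: print(lo,nm,len(sd),sd.min(0).round(),sd.max(0).round())
    r=A[m&red]*1000; print("red",len(r),np.percentile(r,[2,50,98],axis=0).round().tolist())
E
```

```text
t 9.8 tcp cradle mm [  1.8  -9.  172.2] F [-0.7  0.1  0.2] grip 0.549 0.0
[[-1.0, 0.006, -0.003], [0.006, 0.993, -0.12], [0.002, -0.12, -0.993]]
tilt 6.88
scene non-red tool frame 849
-60 rear 60 [-12. -38. -60.] [ 12. -25. -50.]
-60 front 65 [ -9.  21. -59.] [ 11.  36. -50.]
-50 rear 59 [-14. -38. -50.] [ 12. -24. -40.]
-50 front 59 [ -9.  21. -50.] [ 11.  36. -40.]
-40 rear 43 [-12. -38. -40.] [ 11. -24. -31.]
-40 front 26 [ -4.  22. -40.] [ 13.  34. -31.]
-30 rear 4 [-24. -40. -30.] [  8. -16. -20.]
-20 rear 6 [-20. -42. -18.] [ 20. -38. -12.]
-10 rear 5 [-26. -39. -10.] [ 11. -14.  -4.]
0 rear 8 [ -5. -14.   7.] [  4. -11.  10.]
10 rear 6 [ -7. -12.  11.] [  4. -11.  13.]
red 672 [[-23.0, -47.0, 161.0], [-5.0, -27.0, 182.0], [27.0, -22.0, 196.0]]
top non-red tool frame 0Traceback (most recent call last):
  File "<stdin>", line 15, in <module>
    return _quantile_unchecked(
        a, q, axis, out, overwrite_input, method, keepdims, weights)
    return _ureduce(a,
                    func=_quantile_ureduce_func,
    ...<5 lines>...
                    overwrite_input=overwrite_input,
                    method=method)
    r = func(a, **kwargs)
    result = _quantile(arr,
                       quantiles=q,
    ...<2 lines>...
                       out=out,
                       weights=wgt)
    slices_having_nans = np.isnan(arr[-1, ...])
                                  ~~~^^^^^^^^^
IndexError: index -1 is out of bounds for axis 0 with size 0
```

The tips actually end about 32 mm short of the nominal TCP at this opening, so they are still above the head. I'll go back, then go down deeper.

Emit:
carry_out(rows=[{"tx":0,"ty":0,"tz":-20,"rx":0,"ry":0,"rz":0,"gripper":0.45},{"tx":0,"ty":-14,"tz":0,"rx":-0.12,"ry":0,"rz":0,"gripper":0.45},{"tx":0,"ty":-14,"tz":0,"rx":0,"ry":0,"rz":0,"gripper":0.45},{"tx":0,"ty":0,"tz":0,"rx":0,"ry":0,"rz":0,"gripper":0.45},{"tx":0,"ty":0,"tz":10,"rx":0,"ry":0,"rz":0,"gripper":0.45},{"tx":0,"ty":0,"tz":10,"rx":0,"ry":0,"rz":0,"gripper":0.45},{"tx":0,"ty":0,"tz":0,"rx":0,"ry":0,"rz":0,"gripper":0.45},{"tx":0,"ty":0,"tz":0,"rx":0,"ry":0,"rz":0,"gripper":0.45}])

```text
clock: 10.9
tcp_pos: [0.5103, 0.1622, 0.1736]
orientation: [[-0.997, -0.073, -0.003], [-0.073, 0.997, -0.0], [0.003, -0.0, -1.0]]
contact_force: [-0.6, 1.0, 0.6]
grip_width: 0.552
grasp_force: 0.0
```

```bash
cat >> h.py <<'E'
def fingers():
    s,R,t=tool(); p=viewer.camera("scene"); A=(pts(p,np.ones((420,560),bool))-O)@C
    red=(p["img"][:,:,0].astype(int)>p["img"][:,:,1].astype(int)+50)[p["z_map"]>0]
    T=(A-t)@R*1000; f=T[(~red)&(abs(T[:,0])<16)&(abs(T[:,1])<70)&(T[:,2]<15)&(T[:,2]>-110)&(A[:,2]>.06)]
    for lo in range(-110,10,10):
        k=f[(f[:,2]>=lo)&(f[:,2]<lo+10)]; print(lo,*[(len(q),q[:,1].min().round(),q[:,1].max().round(),"z",q[:,2].max().round()) if len(q)>3 else "-" for q in(k[k[:,1]<0],k[k[:,1]>=0])])
    return p
E
python3 - <<'E'
from h import *
rep(); fingers()
E
```

```text
t 10.9 tcp cradle mm [  1.6 -34.  173.6] F [-0.5  1.   0.6] grip 0.552 0.0
[[-1.0, 0.005, -0.003], [0.005, 1.0, -0.0], [0.003, -0.0, -1.0]]
tilt 0.02
-110 (133, np.float64(-65.0), np.float64(-1.0), 'z', np.float64(-100.0)) (164, np.float64(0.0), np.float64(61.0), 'z', np.float64(-100.0))
-100 (91, np.float64(-61.0), np.float64(-16.0), 'z', np.float64(-90.0)) (168, np.float64(14.0), np.float64(59.0), 'z', np.float64(-90.0))
-90 (120, np.float64(-59.0), np.float64(-23.0), 'z', np.float64(-80.0)) (164, np.float64(19.0), np.float64(56.0), 'z', np.float64(-80.0))
-80 (91, np.float64(-55.0), np.float64(-25.0), 'z', np.float64(-70.0)) (62, np.float64(21.0), np.float64(53.0), 'z', np.float64(-70.0))
-70 (72, np.float64(-38.0), np.float64(-24.0), 'z', np.float64(-60.0)) (51, np.float64(22.0), np.float64(37.0), 'z', np.float64(-60.0))
-60 (64, np.float64(-38.0), np.float64(-24.0), 'z', np.float64(-50.0)) (71, np.float64(22.0), np.float64(37.0), 'z', np.float64(-50.0))
-50 (61, np.float64(-39.0), np.float64(-24.0), 'z', np.float64(-40.0)) (64, np.float64(21.0), np.float64(36.0), 'z', np.float64(-40.0))
-40 (49, np.float64(-40.0), np.float64(-24.0), 'z', np.float64(-31.0)) (28, np.float64(22.0), np.float64(33.0), 'z', np.float64(-31.0))
-30 - -
-20 - -
-10 - -
0 - (4, np.float64(11.0), np.float64(11.0), 'z', np.float64(10.0))
```

Confirmed: tips at tool z ≈ −31, gap about 46 mm. Descend to the true straddle depth and ease up to contact.

Emit:
carry_out(rows=[{"tx":0,"ty":0,"tz":11,"rx":0,"ry":0,"rz":0,"gripper":0.45},{"tx":0,"ty":0,"tz":11,"rx":0,"ry":0,"rz":0,"gripper":0.45},{"tx":0,"ty":0,"tz":11,"rx":0,"ry":0,"rz":0,"gripper":0.45},{"tx":0,"ty":2,"tz":0,"rx":0,"ry":0,"rz":0,"gripper":0.45},{"tx":0,"ty":2,"tz":0,"rx":0,"ry":0,"rz":0,"gripper":0.45},{"tx":0,"ty":2,"tz":0,"rx":0,"ry":0,"rz":0,"gripper":0.45},{"tx":0,"ty":2,"tz":0,"rx":0,"ry":0,"rz":0,"gripper":0.45},{"tx":0,"ty":1,"tz":0,"rx":0,"ry":0,"rz":0,"gripper":0.45}])

```text
clock: 11.95
tcp_pos: [0.5097, 0.1711, 0.1409]
orientation: [[-0.997, -0.073, -0.002], [-0.073, 0.997, -0.0], [0.002, -0.0, -1.0]]
contact_force: [-0.2, 1.0, -0.4]
grip_width: 0.55
grasp_force: 0.0
```

Emit:
carry_out(rows=[{"tx":0,"ty":1.9,"tz":0,"rx":0.02,"ry":0,"rz":0,"gripper":0.45},{"tx":0,"ty":1.9,"tz":0,"rx":0.02,"ry":0,"rz":0,"gripper":0.45},{"tx":0,"ty":1.9,"tz":0,"rx":0.02,"ry":0,"rz":0,"gripper":0.45},{"tx":0,"ty":1.9,"tz":0,"rx":0.02,"ry":0,"rz":0,"gripper":0.45},{"tx":0,"ty":0,"tz":0,"rx":0,"ry":0,"rz":0,"gripper":0.45},{"tx":0,"ty":0,"tz":0,"rx":0,"ry":0,"rz":0,"gripper":0.45},{"tx":0,"ty":0,"tz":0,"rx":0,"ry":0,"rz":0,"gripper":0.45},{"tx":0,"ty":0,"tz":0,"rx":0,"ry":0,"rz":0,"gripper":0.45}])

```text
clock: 12.95
tcp_pos: [0.5091, 0.1782, 0.1406]
orientation: [[-0.997, -0.072, 0.004], [-0.072, 0.994, -0.08], [0.002, -0.08, -0.997]]
contact_force: [0.5, 0.1, 0.2]
grip_width: 0.548
grasp_force: 0.1
```

```bash
cat >> h.py <<'E'
def ang(v="scene"):
    # tilt of tube from red points: extent in tube plane; fit heel and angle on the -x side / y-z silhouette
    p=viewer.camera(v); rgb=p["img"].astype(int); m=(rgb[:,:,0]>rgb[:,:,1]+70)&(rgb[:,:,0]>rgb[:,:,2]+70)&(p["z_map"]>0)
    A=(pts(p,m)-O)@C*1000; A=A[(abs(A[:,0])<40)&(A[:,1]>-80)&(A[:,1]<160)&(A[:,2]>30)&(A[:,2]<210)]
    # broad-side points: near +x/-x ends -> use min-area rect of y-z projection
    (c,sz,a)=cv2.minAreaRect(A[:,1:].astype(np.float32)); b=cv2.boxPoints((c,sz,a))
    e=b[1]-b[0] if np.linalg.norm(b[1]-b[0])>np.linalg.norm(b[2]-b[1]) else b[2]-b[1]
    e=e*np.sign(e[0]+e[1]); print("tube tilt",np.degrees(np.arctan2(e[0],e[1])).round(1),"size",np.round(sz,1),"corners yz",b.round(0).tolist(),"x",np.percentile(A[:,0],[1,99]).round(1),len(A)); return p
E
python3 - <<'E'
from h import *
rep(); ang()
E
```

```text
t 12.95 tcp cradle mm [  1.7 -18.  140.6] F [0.5 0.1 0.2] grip 0.548 0.09692158084362745
[[-1.0, 0.006, -0.003], [0.006, 0.997, -0.08], [0.002, -0.08, -0.997]]
tilt 4.59
tube tilt 3.8 size [152.3  27.4] corners yz [[-49.0, 47.0], [-21.0, 45.0], [-11.0, 197.0], [-39.0, 199.0]] x [-23.5  26.7] 1826
```

Tube follows (≈4°). Continue through the balance point slowly.

Emit:
carry_out(rows=[{"tx":0,"ty":1.9,"tz":0,"rx":0.02,"ry":0,"rz":0,"gripper":0.45},{"tx":0,"ty":1.9,"tz":0,"rx":0.02,"ry":0,"rz":0,"gripper":0.45},{"tx":0,"ty":1.4,"tz":0,"rx":0.015,"ry":0,"rz":0,"gripper":0.45},{"tx":0,"ty":1.0,"tz":0,"rx":0.01,"ry":0,"rz":0,"gripper":0.45},{"tx":0,"ty":1.0,"tz":0,"rx":0.01,"ry":0,"rz":0,"gripper":0.45},{"tx":0,"ty":1.0,"tz":0,"rx":0.01,"ry":0,"rz":0,"gripper":0.45},{"tx":0,"ty":1.0,"tz":0,"rx":0.01,"ry":0,"rz":0,"gripper":0.45},{"tx":0,"ty":0.5,"tz":0,"rx":0.005,"ry":0,"rz":0,"gripper":0.45}])

```text
clock: 14.0
tcp_pos: [0.5084, 0.1881, 0.1393]
orientation: [[-0.997, -0.072, 0.011], [-0.073, 0.981, -0.179], [0.002, -0.18, -0.984]]
contact_force: [-0.4, -0.1, 0.2]
grip_width: 0.55
grasp_force: 0.0
```

```bash
python3 - <<'E'
from h import *
rep(); ang()
E
```

```text
t 14.0 tcp cradle mm [  1.8  -8.  139.3] F [-0.4 -0.1  0.2] grip 0.55 0.0
[[-1.0, 0.005, -0.003], [0.006, 0.984, -0.18], [0.002, -0.18, -0.984]]
tilt 10.34
tube tilt 9.4 size [151.   26.6] corners yz [[-46.0, 51.0], [-20.0, 47.0], [4.0, 196.0], [-22.0, 200.0]] x [-23.6  26.9] 1712
```

Emit:
carry_out(rows=[{"tx":0,"ty":0,"tz":0,"rx":0,"ry":0,"rz":0,"gripper":0.49},{"tx":0,"ty":0,"tz":0,"rx":0,"ry":0,"rz":0,"gripper":0.52},{"tx":0,"ty":0,"tz":0,"rx":0,"ry":0,"rz":0,"gripper":0.55},{"tx":0,"ty":1.0,"tz":0,"rx":0.01,"ry":0,"rz":0,"gripper":0.55},{"tx":0,"ty":1.0,"tz":0,"rx":0.01,"ry":0,"rz":0,"gripper":0.55},{"tx":0,"ty":1.0,"tz":0,"rx":0.01,"ry":0,"rz":0,"gripper":0.55},{"tx":0,"ty":0,"tz":0,"rx":0,"ry":0,"rz":0,"gripper":0.55},{"tx":0,"ty":0,"tz":0,"rx":0,"ry":0,"rz":0,"gripper":0.55}])

```text
clock: 15.05
tcp_pos: [0.5081, 0.191, 0.1387]
orientation: [[-0.997, -0.072, 0.013], [-0.073, 0.975, -0.208], [0.002, -0.209, -0.978]]
contact_force: [-1.2, 0.4, -0.0]
grip_width: 0.445
grasp_force: 0.2
```

```bash
python3 - <<'E'
from h import *
rep(); ang()
E
```

```text
t 15.05 tcp cradle mm [  1.7  -5.1 138.7] F [-1.1  0.5 -0. ] grip 0.445 0.17003403219860047
[[-1.0, 0.005, -0.003], [0.006, 0.978, -0.209], [0.002, -0.209, -0.978]]
tilt 12.04
tube tilt 17.8 size [151.7  25.6] corners yz [[-46.0, 54.0], [-21.0, 46.0], [25.0, 191.0], [1.0, 199.0]] x [-23.6  26.6] 1246
```

Tube rests on the front finger at 18°. Now lower it by rotating the tool about the heel.

Emit:
carry_out(rows=[{"tx":0,"ty":1.9,"tz":0,"rx":0.02,"ry":0,"rz":0,"gripper":0.55},{"tx":0,"ty":2.86,"tz":0,"rx":0.03,"ry":0,"rz":0,"gripper":0.55},{"tx":0,"ty":2.86,"tz":-0.1,"rx":0.03,"ry":0,"rz":0,"gripper":0.55},{"tx":0,"ty":2.86,"tz":0,"rx":0.03,"ry":0,"rz":0,"gripper":0.55},{"tx":0,"ty":2.86,"tz":-0.1,"rx":0.03,"ry":0,"rz":0,"gripper":0.55},{"tx":0,"ty":2.86,"tz":0,"rx":0.03,"ry":0,"rz":0,"gripper":0.55},{"tx":0,"ty":2.86,"tz":-0.1,"rx":0.03,"ry":0,"rz":0,"gripper":0.55},{"tx":0,"ty":1.9,"tz":0,"rx":0.02,"ry":0,"rz":0,"gripper":0.55}])

```text
clock: 16.1
tcp_pos: [0.5066, 0.2113, 0.1325]
orientation: [[-0.997, -0.067, 0.028], [-0.073, 0.906, -0.417], [0.003, -0.418, -0.908]]
contact_force: [-0.5, 1.9, -0.4]
grip_width: 0.448
grasp_force: 0.4
```

```bash
cat >> h.py <<'E'
def heel(hy=-22,hz=45):
    s,R,t=rep(); print("J",np.round(s["joint_pos"],1)); h=np.array([0,hy,hz])-t*1000; print("heel in tool",(R.T@h).round(1))
E
python3 - <<'E'
from h import *
heel(); ang()
E
```

```text
t 16.1 tcp cradle mm [  1.8  15.2 132.5] F [-0.3  1.9 -0.4] grip 0.448 0.43941894473391585
[[-1.0, 0.004, -0.005], [0.006, 0.908, -0.418], [0.003, -0.418, -0.908]]
tilt 24.73
J [ 28.9  32.6  -0.2  68.2 -22.3  26.9]
heel in tool [ 1.4  2.8 95. ]
tube tilt 30.4 size [152.3  24.8] corners yz [[-44.0, 58.0], [-22.0, 45.0], [55.0, 176.0], [33.0, 189.0]] x [-23.8  27.5] 995
```

Going well; heel fixed at (−22, 45). Continue at the same pace.

Emit:
carry_out(rows=[{"tx":0,"ty":2.86,"tz":0,"rx":0.03,"ry":0,"rz":0,"gripper":0.55},{"tx":0,"ty":2.86,"tz":0,"rx":0.03,"ry":0,"rz":0,"gripper":0.55},{"tx":0,"ty":2.86,"tz":-0.1,"rx":0.03,"ry":0,"rz":0,"gripper":0.55},{"tx":0,"ty":2.86,"tz":0,"rx":0.03,"ry":0,"rz":0,"gripper":0.55},{"tx":0,"ty":2.86,"tz":-0.1,"rx":0.03,"ry":0,"rz":0,"gripper":0.55},{"tx":0,"ty":2.86,"tz":0,"rx":0.03,"ry":0,"rz":0,"gripper":0.55},{"tx":0,"ty":2.86,"tz":-0.1,"rx":0.03,"ry":0,"rz":0,"gripper":0.55},{"tx":0,"ty":2.86,"tz":0,"rx":0.03,"ry":0,"rz":0,"gripper":0.55}])

```text
clock: 17.15
tcp_pos: [0.5052, 0.2309, 0.1212]
orientation: [[-0.997, -0.058, 0.043], [-0.073, 0.78, -0.621], [0.002, -0.623, -0.783]]
contact_force: [0.4, 2.8, 0.3]
grip_width: 0.449
grasp_force: 0.7
```

```bash
python3 - <<'E'
from h import *
heel(); ang()
E
```

```text
t 17.15 tcp cradle mm [  2.   34.9 121.2] F [0.6 2.8 0.3] grip 0.449 0.7002649139030837
[[-1.0, 0.003, -0.005], [0.006, 0.782, -0.623], [0.002, -0.623, -0.783]]
tilt 38.51
J [ 36.2  43.7  10.5  79.9 -31.8  38.6]
heel in tool [ 1.5  3.  95. ]
tube tilt 44.4 size [152.4  25.6] corners yz [[-41.0, 64.0], [-23.0, 46.0], [84.0, 154.0], [66.0, 172.0]] x [-23.5  27.6] 1345
```

Emit:
carry_out(rows=[{"tx":0,"ty":2.86,"tz":0,"rx":0.03,"ry":0,"rz":0,"gripper":0.55},{"tx":0,"ty":2.86,"tz":0,"rx":0.03,"ry":0,"rz":0,"gripper":0.55},{"tx":0,"ty":2.86,"tz":-0.1,"rx":0.03,"ry":0,"rz":0,"gripper":0.55},{"tx":0,"ty":2.86,"tz":0,"rx":0.03,"ry":0,"rz":0,"gripper":0.55},{"tx":0,"ty":2.86,"tz":-0.1,"rx":0.03,"ry":0,"rz":0,"gripper":0.55},{"tx":0,"ty":2.86,"tz":0,"rx":0.03,"ry":0,"rz":0,"gripper":0.55},{"tx":0,"ty":2.86,"tz":-0.1,"rx":0.03,"ry":0,"rz":0,"gripper":0.55},{"tx":0,"ty":2.86,"tz":0,"rx":0.03,"ry":0,"rz":0,"gripper":0.55}])

```text
clock: 18.2
tcp_pos: [0.504, 0.2473, 0.1054]
orientation: [[-0.997, -0.046, 0.056], [-0.073, 0.61, -0.789], [0.002, -0.791, -0.612]]
contact_force: [-0.0, 2.8, -1.1]
grip_width: 0.452
grasp_force: 0.9
```

```bash
python3 - <<'E'
from h import *
heel(); ang()
E
```

```text
t 18.2 tcp cradle mm [  2.1  51.3 105.4] F [ 0.2  2.8 -1.1] grip 0.452 0.8876595972105861
[[-1.0, 0.002, -0.006], [0.006, 0.612, -0.791], [0.002, -0.791, -0.612]]
tilt 52.26
J [ 41.4  57.1  24.1  95.1 -38.9  51.1]
heel in tool [ 1.5  2.9 95. ]
tube tilt 38.7 size [170.   31.1] corners yz [[6.0, 52.0], [31.0, 32.0], [137.0, 165.0], [113.0, 185.0]] x [-23.3  27.6] 689
```

Emit:
carry_out(rows=[{"tx":0,"ty":2.86,"tz":0,"rx":0.03,"ry":0,"rz":0,"gripper":0.55},{"tx":0,"ty":2.86,"tz":0,"rx":0.03,"ry":0,"rz":0,"gripper":0.55},{"tx":0,"ty":2.86,"tz":-0.1,"rx":0.03,"ry":0,"rz":0,"gripper":0.55},{"tx":0,"ty":2.86,"tz":0,"rx":0.03,"ry":0,"rz":0,"gripper":0.55},{"tx":0,"ty":2.86,"tz":-0.1,"rx":0.03,"ry":0,"rz":0,"gripper":0.55},{"tx":0,"ty":0,"tz":0,"rx":0,"ry":0,"rz":0,"gripper":0.55},{"tx":0,"ty":0,"tz":0,"rx":0,"ry":0,"rz":0,"gripper":0.55},{"tx":0,"ty":0,"tz":0,"rx":0,"ry":0,"rz":0,"gripper":0.55}])

```text
clock: 19.25
tcp_pos: [0.5036, 0.2552, 0.0944]
orientation: [[-0.997, -0.037, 0.062], [-0.072, 0.488, -0.87], [0.002, -0.872, -0.489]]
contact_force: [-0.2, 0.0, -2.4]
grip_width: 0.447
grasp_force: 0.9
```

```bash
sed -i 's/A=A\[(abs(A\[:,0\])<40)/A=A[(abs(A[:,0])<40)\&(np.hypot(A[:,1]+22,A[:,2]-45)<156)/' h.py; python3 - <<'E'
from h import *
heel(); p=ang(); save(p,"s3.png")
E
```

```text
t 19.25 tcp cradle mm [ 2.2 59.2 94.4] F [-0.2  0.  -2.4] grip 0.447 0.8544094063108787
[[-1.0, 0.002, -0.006], [0.006, 0.489, -0.872], [0.002, -0.872, -0.489]]
tilt 60.71
J [ 43.7  66.6  34.3 106.4 -42.2  59.3]
heel in tool [ 1.6  3.3 95. ]Traceback (most recent call last):
  File "<stdin>", line 2, in <module>
  File "h.py", line 35, in ang
    e=e*np.sign(e[0]+e[1]); print("tube tilt",np.degrees(np.arctan2(e[0],e[1])).round(1),"size",np.round(sz,1),"corners yz",b.round(0).tolist(),"x",np.percentile(A[:,0],[1,99]).round(1),len(A)); return p
                                                                                                                                                    ~~~~~~~~~~~~~^^^^^^^^^^^^^^^
    return _quantile_unchecked(
        a, q, axis, out, overwrite_input, method, keepdims, weights)
    return _ureduce(a,
                    func=_quantile_ureduce_func,
    ...<5 lines>...
                    overwrite_input=overwrite_input,
                    method=method)
    r = func(a, **kwargs)
    result = _quantile(arr,
                       quantiles=q,
    ...<2 lines>...
                       out=out,
                       weights=wgt)
    slices_having_nans = np.isnan(arr[-1, ...])
                                  ~~~^^^^^^^^^
IndexError: index -1 is out of bounds for axis 0 with size 0
```

```bash
python3 - <<'E'
from h import *
o=np.zeros((600,800,3),np.uint8)
for k,v in enumerate(("scene","wrist","top")):
    p=viewer.camera(v); im=p["img"]
    if v=="top": im=im[100:310,180:460]
    o[300*(k//2):300*(k//2)+300,400*(k%2):400*(k%2)+400]=cv2.resize(im,(400,300))
cv2.imwrite("pics/m1.png",o[:,:,::-1])
E
```

```text
(no output)
```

View pics/m1.png

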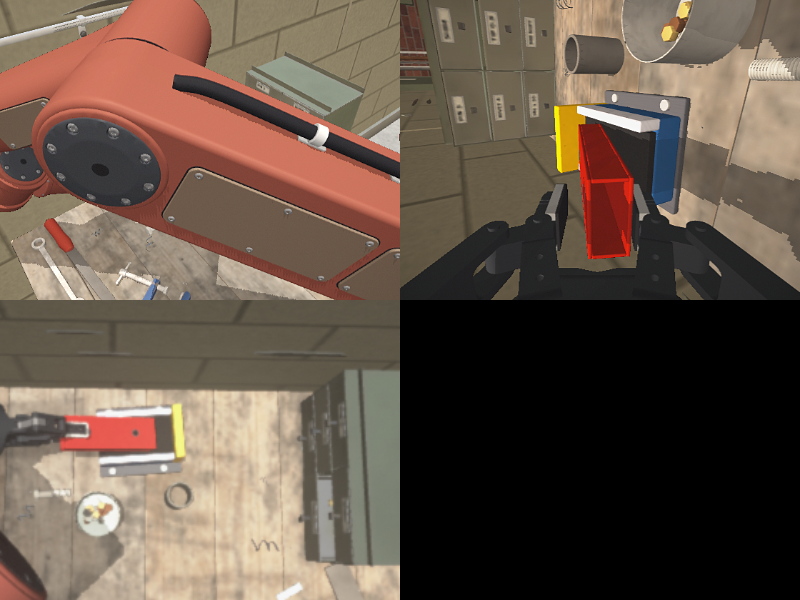

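The top view shows the tube held by the lower finger and leaning over the cradle. The wrist view shows it resting on the front pad (right, around (640,215)). The scene camera is blocked by the arm, so I use the top camera.

Emit:
carry_out(rows=[{"tx":0,"ty":3.5,"tz":0.5,"rx":0,"ry":0,"rz":0,"gripper":0.55},{"tx":0,"ty":3.5,"tz":0.5,"rx":0,"ry":0,"rz":0,"gripper":0.55},{"tx":0,"ty":3.5,"tz":0.5,"rx":0,"ry":0,"rz":0,"gripper":0.55},{"tx":0,"ty":3.5,"tz":0.5,"rx":0,"ry":0,"rz":0,"gripper":0.55},{"tx":0,"ty":3.5,"tz":0.5,"rx":0,"ry":0,"rz":0,"gripper":0.55},{"tx":0,"ty":3.5,"tz":0.5,"rx":0,"ry":0,"rz":0,"gripper":0.55},{"tx":0,"ty":0,"tz":0,"rx":0,"ry":0,"rz":0,"gripper":0.55},{"tx":0,"ty":0,"tz":0,"rx":0,"ry":0,"rz":0,"gripper":0.55}])

```text
clock: 20.45
tcp_pos: [0.5028, 0.263, 0.0742]
orientation: [[-0.997, -0.037, 0.062], [-0.073, 0.487, -0.87], [0.002, -0.872, -0.489]]
contact_force: [-1.7, -0.3, -2.5]
grip_width: 0.449
grasp_force: 0.8
```

```bash
cat >> h.py <<'E'
def ang2():
    p=viewer.camera("top"); c=cut_out("tube",p); 
    if not c: print("none"); return p
    A=(pts(p,c[0]["region"])-O)@C*1000; A=A[(A[:,1]>-90)&(A[:,1]<150)&(abs(A[:,0])<40)]
    n=np.median(A,0); B=A[(A[:,1]>-20)&(A[:,1]<90)]
    l=cv2.fitLine(B[:,1:].astype(np.float32),cv2.DIST_HUBER,0,.01,.01).ravel(); print("tube top-face tilt",np.degrees(np.arctan2(abs(l[0]),l[1]*np.sign(l[0]))).round(1),"through",l[2:].round(1),"y",np.percentile(A[:,1],[1,99]).round(1),"x",np.percentile(A[:,0],[1,99]).round(1),"z",np.percentile(A[:,2],[1,99]).round(1))
    r=cv2.minAreaRect(A[:,:2].astype(np.float32)); print(r)
    return p
E
python3 - <<'E'
from h import *
heel(); ang2()
E
```

```text
t 20.45 tcp cradle mm [ 2.1 67.  74.2] F [-1.8 -0.2 -2.5] grip 0.449 0.8385367062874138
[[-1.0, 0.001, -0.006], [0.006, 0.489, -0.872], [0.002, -0.872, -0.489]]
tilt 60.75
J [ 44.2  68.7  36.  106.2 -41.9  59.7]
heel in tool [  1.5 -18.   92. ]
tube top-face tilt 75.0 through [34.3 85.4] y [-26.2 116.3] x [-24.7  24.2] z [ 62.  107.4]
((-0.3432788848876953, 47.35462188720703), (149.85739135742188, 49.59080123901367), 89.61404418945312)
```

θ = 75°, F ≈ 2.5 N. Continue.

Emit:
carry_out(rows=[{"tx":0,"ty":3.5,"tz":0.3,"rx":0,"ry":0,"rz":0,"gripper":0.55},{"tx":0,"ty":3.5,"tz":0.3,"rx":0,"ry":0,"rz":0,"gripper":0.55},{"tx":0,"ty":3.5,"tz":0.3,"rx":0,"ry":0,"rz":0,"gripper":0.55},{"tx":0,"ty":3.5,"tz":0.3,"rx":0,"ry":0,"rz":0,"gripper":0.55},{"tx":0,"ty":3.5,"tz":0.3,"rx":0,"ry":0,"rz":0,"gripper":0.55},{"tx":0,"ty":3.5,"tz":0.3,"rx":0,"ry":0,"rz":0,"gripper":0.55},{"tx":0,"ty":3.5,"tz":0.3,"rx":0,"ry":0,"rz":0,"gripper":0.55},{"tx":0,"ty":0,"tz":0,"rx":0,"ry":0,"rz":0,"gripper":0.55}])

```text
clock: 21.55
tcp_pos: [0.5019, 0.2732, 0.0514]
orientation: [[-0.997, -0.038, 0.062], [-0.073, 0.487, -0.87], [0.002, -0.872, -0.489]]
contact_force: [-0.0, 0.6, -0.8]
grip_width: 0.448
grasp_force: 1.0
```

```bash
python3 - <<'E'
from h import *
heel(); ang2()
E
```

```text
t 21.55 tcp cradle mm [ 2.  77.3 51.4] F [ 0.   0.6 -0.8] grip 0.448 1.041055815294385
[[-1.0, 0.001, -0.006], [0.006, 0.489, -0.872], [0.002, -0.872, -0.489]]
tilt 60.75
J [ 44.8  71.4  38.5 106.4 -41.4  60.2]
heel in tool [  1.4 -43.   89.7]
tube top-face tilt 85.2 through [35.  74.6] y [-21.7 123. ] x [-24.9  24.5] z [55.1 83.5]
((0.1440105438232422, 52.40300369262695), (50.666378021240234, 151.22427368164062), 0.05488895624876022)
```

Emit:
carry_out(rows=[{"tx":0,"ty":2.5,"tz":0,"rx":0,"ry":0,"rz":0,"gripper":0.55},{"tx":0,"ty":2.5,"tz":0,"rx":0,"ry":0,"rz":0,"gripper":0.55},{"tx":0,"ty":2.5,"tz":0,"rx":0,"ry":0,"rz":0,"gripper":0.55},{"tx":0,"ty":2.5,"tz":0,"rx":0,"ry":0,"rz":0,"gripper":0.55},{"tx":0,"ty":2.5,"tz":0,"rx":0,"ry":0,"rz":0,"gripper":0.55},{"tx":0,"ty":1.5,"tz":0,"rx":0,"ry":0,"rz":0,"gripper":0.55},{"tx":0,"ty":0,"tz":0,"rx":0,"ry":0,"rz":0,"gripper":0.55},{"tx":0,"ty":0,"tz":0,"rx":0,"ry":0,"rz":0,"gripper":0.55}])

```text
clock: 22.65
tcp_pos: [0.5015, 0.28, 0.0396]
orientation: [[-0.997, -0.037, 0.062], [-0.073, 0.487, -0.87], [0.002, -0.872, -0.489]]
contact_force: [-0.5, -0.1, 0.8]
grip_width: 0.45
grasp_force: 0.0
```

```bash
python3 - <<'E'
from h import *
heel(); ang2()
E
```

```text
t 22.65 tcp cradle mm [ 2.1 84.1 39.6] F [-0.5 -0.   0.8] grip 0.45 0.0
[[-1.0, 0.001, -0.006], [0.006, 0.489, -0.872], [0.002, -0.872, -0.489]]
tilt 60.74
J [ 45.2  73.1  40.4 106.9 -41.1  60.6]
heel in tool [  1.5 -56.5  89.9]
tube top-face tilt 90.1 through [35.7 69.9] y [-19.4 123.9] x [-24.9  24.1] z [51.1 73.6]
((0.061405181884765625, 53.506431579589844), (149.6549072265625, 50.404075622558594), 89.90904235839844)
```

The tube lies flat (90.1°, top face at 70 mm, no force). Withdraw along the fingers, close, and bring the tool upright beyond the head.

Emit:
carry_out(rows=[{"tx":0,"ty":1,"tz":0,"rx":0,"ry":0,"rz":0,"gripper":0.55},{"tx":0,"ty":0,"tz":-10,"rx":0,"ry":0,"rz":0,"gripper":0.55},{"tx":0,"ty":0,"tz":-20,"rx":0,"ry":0,"rz":0,"gripper":0.55},{"tx":0,"ty":0,"tz":-30,"rx":0,"ry":0,"rz":0,"gripper":0.55},{"tx":0,"ty":0,"tz":-30,"rx":0,"ry":0,"rz":0,"gripper":0.55},{"tx":0,"ty":0,"tz":0,"rx":-0.15,"ry":0,"rz":0,"gripper":1},{"tx":0,"ty":0,"tz":0,"rx":-0.15,"ry":0,"rz":0,"gripper":1},{"tx":0,"ty":0,"tz":0,"rx":-0.15,"ry":0,"rz":0,"gripper":1}])

```text
clock: 23.75
tcp_pos: [0.4841, 0.3359, 0.0762]
orientation: [[-0.996, -0.073, 0.06], [-0.094, 0.833, -0.545], [-0.01, -0.548, -0.837]]
contact_force: [0.4, 0.8, 0.7]
grip_width: 0.0
grasp_force: 0.0
```

Emit:
carry_out(rows=[{"tx":0,"ty":0,"tz":0,"rx":-0.15,"ry":0,"rz":0,"gripper":1},{"tx":0,"ty":0,"tz":0,"rx":-0.15,"ry":0,"rz":0,"gripper":1},{"tx":0,"ty":0,"tz":0,"rx":-0.15,"ry":0,"rz":0,"gripper":1},{"tx":0,"ty":0,"tz":0,"rx":-0.15,"ry":0,"rz":0,"gripper":1},{"tx":0,"ty":0,"tz":0,"rx":0,"ry":0,"rz":0,"gripper":1},{"tx":0,"ty":0,"tz":0,"rx":0,"ry":0,"rz":0,"gripper":1},{"tx":0,"ty":0,"tz":0,"rx":0,"ry":0,"rz":0,"gripper":1},{"tx":0,"ty":0,"tz":0,"rx":0,"ry":0,"rz":0,"gripper":1}])

```text
clock: 24.75
tcp_pos: [0.4843, 0.3364, 0.0748]
orientation: [[-0.996, -0.094, 0.007], [-0.093, 0.996, 0.015], [-0.008, 0.014, -1.0]]
contact_force: [0.9, 0.2, 0.3]
grip_width: 0.003
grasp_force: 0.0
```

```bash
python3 - <<'E'
from h import *
heel(); ang2(); p=fingers(); save(p,"s4.png")
E
```

```text
t 24.75 tcp cradle mm [-10.6 141.7  74.8] F [0.9 0.1 0.3] grip 0.003 0.0
[[-1.0, -0.015, 0.008], [-0.015, 1.0, 0.014], [-0.008, 0.014, -1.0]]
tilt -0.82
J [ 27.3  28.5 -11.1  49.6   0.6  22. ]
heel in tool [  -7.9 -164.2   27.5]
tube top-face tilt 90.3 through [ 4.9 70. ] y [-20.3  38.6] x [-24.6  25.2] z [46.1 73.7]
((3.0754337310791016, 10.261383056640625), (62.79999542236328, 55.18217086791992), 87.7029800415039)
-110 (122, np.float64(-60.0), np.float64(-0.0), 'z', np.float64(-100.0)) (79, np.float64(3.0), np.float64(55.0), 'z', np.float64(-100.0))
-100 (99, np.float64(-50.0), np.float64(-5.0), 'z', np.float64(-90.0)) (86, np.float64(3.0), np.float64(46.0), 'z', np.float64(-90.0))
-90 (114, np.float64(-43.0), np.float64(-4.0), 'z', np.float64(-80.0)) (146, np.float64(2.0), np.float64(40.0), 'z', np.float64(-80.0))
-80 (72, np.float64(-35.0), np.float64(-3.0), 'z', np.float64(-70.0)) (71, np.float64(1.0), np.float64(32.0), 'z', np.float64(-70.0))
-70 (32, np.float64(-20.0), np.float64(-1.0), 'z', np.float64(-61.0)) (23, np.float64(1.0), np.float64(14.0), 'z', np.float64(-60.0))
-60 (31, np.float64(-15.0), np.float64(-1.0), 'z', np.float64(-50.0)) (57, np.float64(0.0), np.float64(13.0), 'z', np.float64(-50.0))
-50 (29, np.float64(-15.0), np.float64(-0.0), 'z', np.float64(-41.0)) (57, np.float64(0.0), np.float64(12.0), 'z', np.float64(-40.0))
-40 (18, np.float64(-15.0), np.float64(-0.0), 'z', np.float64(-32.0)) (22, np.float64(1.0), np.float64(10.0), 'z', np.float64(-30.0))
-30 - -
-20 - -
-10 - -
0 (21, np.float64(-55.0), np.float64(-44.0), 'z', np.float64(6.0)) -
```

View pics/s4.png

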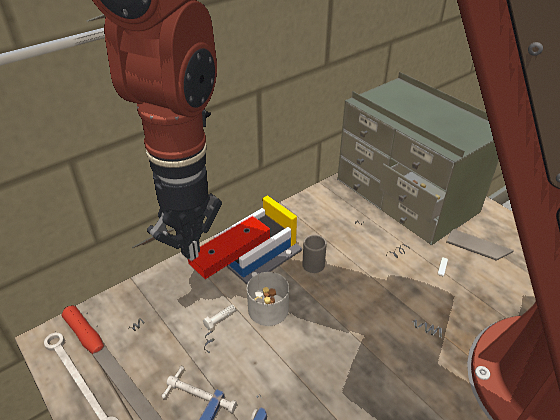

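The tube lies flat in the cradle, with its head overhanging at (200,262) px; bystanders are unmoved. Move 15 mm out, centre, and go down beside the head end.

Emit:
carry_out(rows=[{"tx":-6,"ty":8,"tz":0,"rx":0.014,"ry":0,"rz":0.015,"gripper":1},{"tx":-5,"ty":7,"tz":0,"rx":0,"ry":0.008,"rz":0,"gripper":1},{"tx":0,"ty":0,"tz":20,"rx":0,"ry":0,"rz":0,"gripper":1},{"tx":0,"ty":0,"tz":20,"rx":0,"ry":0,"rz":0,"gripper":1},{"tx":0,"ty":0,"tz":17,"rx":0,"ry":0,"rz":0,"gripper":1},{"tx":0,"ty":0,"tz":12,"rx":0,"ry":0,"rz":0,"gripper":1},{"tx":0,"ty":0,"tz":0,"rx":0,"ry":0,"rz":0,"gripper":1},{"tx":0,"ty":0,"tz":0,"rx":0,"ry":0,"rz":0,"gripper":1}])

```text
clock: 25.9
tcp_pos: [0.4949, 0.3518, 0.007]
orientation: [[-0.997, -0.077, 0.002], [-0.077, 0.997, 0.002], [-0.002, 0.001, -1.0]]
contact_force: [0.2, -0.5, -0.8]
grip_width: -0.002
grasp_force: 0.0
```

```bash
python3 - <<'E'
from h import *
rep(); tube()
E
```

```text
t 25.9 tcp cradle mm [  1.1 156.2   7. ] F [ 0.1 -0.5 -0.8] grip -0.002 0.0
[[-1.0, 0.001, 0.002], [0.001, 1.0, 0.001], [-0.002, 0.001, -1.0]]
tilt -0.09
scene 0.84 tube min [-23. -19.  48.] max [ 25. 125.  73.]
```

Emit:
carry_out(rows=[{"tx":0,"ty":-4,"tz":0,"rx":0,"ry":0,"rz":0,"gripper":1},{"tx":0,"ty":-3,"tz":0,"rx":0,"ry":0,"rz":0,"gripper":1},{"tx":0,"ty":-2.5,"tz":0,"rx":0,"ry":0,"rz":0,"gripper":1},{"tx":0,"ty":-2.5,"tz":0,"rx":0,"ry":0,"rz":0,"gripper":1},{"tx":0,"ty":-2.5,"tz":0,"rx":0,"ry":0,"rz":0,"gripper":1},{"tx":0,"ty":-2.5,"tz":0,"rx":0,"ry":0,"rz":0,"gripper":1},{"tx":0,"ty":-2.5,"tz":0,"rx":0,"ry":0,"rz":0,"gripper":1},{"tx":0,"ty":-2.5,"tz":0,"rx":0,"ry":0,"rz":0,"gripper":1}])

```text
clock: 27.0
tcp_pos: [0.4962, 0.3297, 0.0065]
orientation: [[-0.997, -0.077, 0.001], [-0.077, 0.997, 0.002], [-0.001, 0.001, -1.0]]
contact_force: [0.4, 3.6, 0.4]
grip_width: -0.002
grasp_force: 1.6
```

Emit:
carry_out(rows=[{"tx":0,"ty":-2.5,"tz":0,"rx":0,"ry":0,"rz":0,"gripper":1},{"tx":0,"ty":-2.5,"tz":0,"rx":0,"ry":0,"rz":0,"gripper":1},{"tx":0,"ty":-2.5,"tz":0,"rx":0,"ry":0,"rz":0,"gripper":1},{"tx":0,"ty":-2.5,"tz":0,"rx":0,"ry":0,"rz":0,"gripper":1},{"tx":0,"ty":-2.5,"tz":0,"rx":0,"ry":0,"rz":0,"gripper":1},{"tx":0,"ty":-2.5,"tz":0,"rx":0,"ry":0,"rz":0,"gripper":1},{"tx":0,"ty":0,"tz":0,"rx":0,"ry":0,"rz":0,"gripper":1},{"tx":0,"ty":0,"tz":0,"rx":0,"ry":0,"rz":0,"gripper":1}])

```text
clock: 28.0
tcp_pos: [0.4973, 0.3143, 0.0063]
orientation: [[-0.997, -0.077, 0.001], [-0.077, 0.997, 0.001], [-0.001, 0.0, -1.0]]
contact_force: [0.8, 1.1, 0.3]
grip_width: 0.001
grasp_force: 0.4
```

```bash
python3 - <<'E'
from h import *
rep(); tube(); ang2()
E
```

```text
t 28.0 tcp cradle mm [  0.6 118.6   6.3] F [0.9 1.1 0.3] grip 0.001 0.3824754059314728
[[-1.0, 0.002, 0.001], [0.002, 1.0, 0.0], [-0.001, 0.0, -1.0]]
tilt -0.02
scene 0.84 tube min [-23. -42.  47.] max [ 25. 100.  73.]
tube top-face tilt 94.9 through [-11.   70.5] y [-45.   -2.1] x [-15.3  25. ] z [66.2 73.6]
((4.090587615966797, -22.466697692871094), (45.39039611816406, 42.991817474365234), 89.6979751586914)
```

Emit:
carry_out(rows=[{"tx":0,"ty":-2,"tz":0,"rx":0,"ry":0,"rz":0,"gripper":1},{"tx":0,"ty":-2,"tz":0,"rx":0,"ry":0,"rz":0,"gripper":1},{"tx":0,"ty":-2,"tz":0,"rx":0,"ry":0,"rz":0,"gripper":1},{"tx":0,"ty":-2,"tz":0,"rx":0,"ry":0,"rz":0,"gripper":1},{"tx":0,"ty":-1,"tz":0,"rx":0,"ry":0,"rz":0,"gripper":1},{"tx":0,"ty":-1,"tz":0,"rx":0,"ry":0,"rz":0,"gripper":1},{"tx":0,"ty":-1,"tz":0,"rx":0,"ry":0,"rz":0,"gripper":1},{"tx":0,"ty":0,"tz":0,"rx":0,"ry":0,"rz":0,"gripper":1}])

```text
clock: 29.2
tcp_pos: [0.4982, 0.3035, 0.0064]
orientation: [[-0.997, -0.077, 0.001], [-0.077, 0.997, 0.001], [-0.001, 0.001, -1.0]]
contact_force: [0.2, 1.0, -0.5]
grip_width: 0.001
grasp_force: 0.5
```

Emit:
carry_out(rows=[{"tx":0,"ty":-0.5,"tz":0,"rx":0,"ry":0,"rz":0,"gripper":1},{"tx":0,"ty":-0.5,"tz":0,"rx":0,"ry":0,"rz":0,"gripper":1},{"tx":0,"ty":-0.5,"tz":0,"rx":0,"ry":0,"rz":0,"gripper":1},{"tx":0,"ty":-0.5,"tz":0,"rx":0,"ry":0,"rz":0,"gripper":1},{"tx":0,"ty":0,"tz":0,"rx":0,"ry":0,"rz":0,"gripper":1},{"tx":0,"ty":0,"tz":0,"rx":0,"ry":0,"rz":0,"gripper":1},{"tx":0,"ty":0,"tz":0,"rx":0,"ry":0,"rz":0,"gripper":1},{"tx":0,"ty":0,"tz":0,"rx":0,"ry":0,"rz":0,"gripper":1}])

```text
clock: 30.2
tcp_pos: [0.4983, 0.3017, 0.0064]
orientation: [[-0.997, -0.077, 0.001], [-0.077, 0.997, 0.001], [-0.001, 0.001, -1.0]]
contact_force: [-0.3, 1.8, -1.0]
grip_width: 0.005
grasp_force: 0.8
```

```bash
python3 - <<'E'
from h import *
rep(); tube()
E
```

```text
t 30.2 tcp cradle mm [  0.7 106.    6.4] F [-0.2  1.8 -1. ] grip 0.005 0.8249155059456825
[[-1.0, 0.001, 0.001], [0.001, 1.0, 0.001], [-0.001, 0.001, -1.0]]
tilt -0.06
scene 0.92 tube min [-24. -56.  47.] max [25. 88. 73.]
```

Not yet at the stop (no force rise); keep easing in small steps.

Emit:
carry_out(rows=[{"tx":0,"ty":-0.5,"tz":0,"rx":0,"ry":0,"rz":0,"gripper":1},{"tx":0,"ty":-0.5,"tz":0,"rx":0,"ry":0,"rz":0,"gripper":1},{"tx":0,"ty":-0.5,"tz":0,"rx":0,"ry":0,"rz":0,"gripper":1},{"tx":0,"ty":-0.5,"tz":0,"rx":0,"ry":0,"rz":0,"gripper":1},{"tx":0,"ty":0,"tz":0,"rx":0,"ry":0,"rz":0,"gripper":1},{"tx":0,"ty":0,"tz":0,"rx":0,"ry":0,"rz":0,"gripper":1},{"tx":0,"ty":0,"tz":0,"rx":0,"ry":0,"rz":0,"gripper":1},{"tx":0,"ty":0,"tz":0,"rx":0,"ry":0,"rz":0,"gripper":1}])

```text
clock: 31.3
tcp_pos: [0.4985, 0.2996, 0.0064]
orientation: [[-0.997, -0.077, 0.001], [-0.077, 0.997, 0.001], [-0.001, 0.001, -1.0]]
contact_force: [0.2, 0.9, -0.5]
grip_width: -0.002
grasp_force: 0.9
```

```bash
python3 - <<'E'
from h import *
rep(); tube()
E
```

```text
t 31.3 tcp cradle mm [  0.6 103.9   6.4] F [ 0.3  0.9 -0.5] grip -0.002 0.8830072917044163
[[-1.0, 0.001, 0.001], [0.001, 1.0, 0.001], [-0.001, 0.001, -1.0]]
tilt -0.06
scene 0.62 tube min [-23. -58.  47.] max [25. 85. 73.]
```

Emit:
carry_out(rows=[{"tx":0,"ty":-0.5,"tz":0,"rx":0,"ry":0,"rz":0,"gripper":1},{"tx":0,"ty":-0.5,"tz":0,"rx":0,"ry":0,"rz":0,"gripper":1},{"tx":0,"ty":-0.5,"tz":0,"rx":0,"ry":0,"rz":0,"gripper":1},{"tx":0,"ty":-0.5,"tz":0,"rx":0,"ry":0,"rz":0,"gripper":1},{"tx":0,"ty":0,"tz":0,"rx":0,"ry":0,"rz":0,"gripper":1},{"tx":0,"ty":0,"tz":0,"rx":0,"ry":0,"rz":0,"gripper":1},{"tx":0,"ty":0,"tz":0,"rx":0,"ry":0,"rz":0,"gripper":1},{"tx":0,"ty":0,"tz":0,"rx":0,"ry":0,"rz":0,"gripper":1}])

```text
clock: 32.4
tcp_pos: [0.4991, 0.2994, 0.0067]
orientation: [[-0.997, -0.078, 0.002], [-0.078, 0.997, 0.004], [-0.002, 0.004, -1.0]]
contact_force: [0.6, 10.2, -2.1]
grip_width: 0.002
grasp_force: 4.7
```

Emit:
carry_out(rows=[{"tx":0,"ty":-0.5,"tz":0,"rx":0,"ry":0,"rz":0,"gripper":1},{"tx":0,"ty":-0.5,"tz":0,"rx":0,"ry":0,"rz":0,"gripper":1},{"tx":0,"ty":0,"tz":0,"rx":0,"ry":0,"rz":0,"gripper":1},{"tx":0,"ty":0,"tz":0,"rx":0,"ry":0,"rz":0,"gripper":1},{"tx":0,"ty":0,"tz":0,"rx":0,"ry":0,"rz":0,"gripper":1},{"tx":0,"ty":0,"tz":0,"rx":0,"ry":0,"rz":0,"gripper":1},{"tx":0,"ty":0,"tz":0,"rx":0,"ry":0,"rz":0,"gripper":1},{"tx":0,"ty":0,"tz":0,"rx":0,"ry":0,"rz":0,"gripper":1}])

```text
clock: 33.4
tcp_pos: [0.4994, 0.2994, 0.0069]
orientation: [[-0.997, -0.078, 0.002], [-0.078, 0.997, 0.006], [-0.003, 0.006, -1.0]]
contact_force: [-1.5, 14.0, -1.4]
grip_width: -0.006
grasp_force: 6.7
```

```bash
python3 - <<'E'
from h import *
rep(); tube()
E
```

```text
t 33.4 tcp cradle mm [  1.5 103.6   6.9] F [-0.4 14.1 -1.4] grip -0.006 6.737263798713684
[[-1.0, -0.0, 0.003], [0.0, 1.0, 0.006], [-0.003, 0.006, -1.0]]
tilt -0.33
scene 0.67 tube min [-22. -58.  48.] max [25. 85. 73.]
```

The force rises to 14 N without motion, so the tube is against the stop. Back off and go up.

Emit:
carry_out(rows=[{"tx":0,"ty":3,"tz":0,"rx":0,"ry":0,"rz":0,"gripper":1},{"tx":0,"ty":15,"tz":0,"rx":0,"ry":0,"rz":0,"gripper":1},{"tx":0,"ty":25,"tz":0,"rx":0,"ry":0,"rz":0,"gripper":1},{"tx":0,"ty":10,"tz":-20,"rx":0,"ry":0,"rz":0,"gripper":1},{"tx":0,"ty":0,"tz":-40,"rx":0,"ry":0,"rz":0,"gripper":1},{"tx":0,"ty":0,"tz":-40,"rx":0,"ry":0,"rz":0,"gripper":1},{"tx":0,"ty":0,"tz":-30,"rx":0,"ry":0,"rz":0,"gripper":1},{"tx":0,"ty":0,"tz":0,"rx":0,"ry":0,"rz":0,"gripper":1}])

```text
clock: 34.5
tcp_pos: [0.4959, 0.3506, 0.1389]
orientation: [[-0.997, -0.077, 0.005], [-0.077, 0.997, 0.003], [-0.005, 0.002, -1.0]]
contact_force: [1.0, 0.1, -0.6]
grip_width: 0.002
grasp_force: 0.0
```

```bash
python3 - <<'E'
from h import *
rep(); p,P=tube(); save(p,"s5.png"); ang2()
E
```

```text
t 34.5 tcp cradle mm [  2.  154.9 138.9] F [ 1.   0.  -0.6] grip 0.002 0.0
[[-1.0, 0.001, 0.005], [0.001, 1.0, 0.002], [-0.005, 0.002, -1.0]]
tilt -0.14
scene 0.97 tube min [-22. -57.  48.] max [27. 87. 73.]
tube top-face tilt 89.6 through [ 8.6 69.9] y [-59.3  43.3] x [-24.4  31.4] z [44.7 73.8]
((2.6538314819335938, -7.295276641845703), (58.11988830566406, 108.16234588623047), 2.7515923976898193)
```

View pics/s5.png

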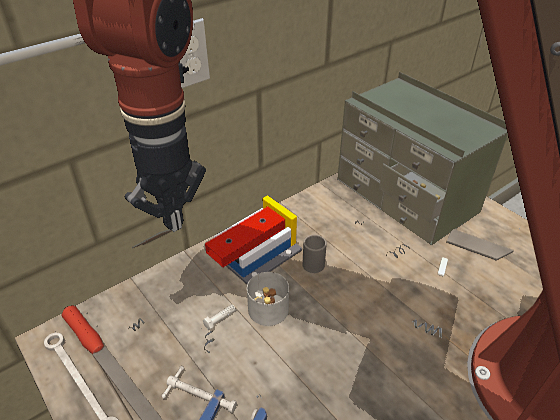

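The tube lies flat with its foot against the yellow stop at about (285,215) px. The gripper is clear and the bystanders are unmoved, so I hand in.

```bash
python3 -c "
from bench import ticket
print(ticket.sign_off())"
```

```text
the job is handed in; nothing more can be done
None
```

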